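# Push the enclosure's sash up to its pointer

## Robot

A 6-joint arm with a two-finger parallel gripper is mounted at the origin on the work surface. World frame = base frame: x ahead of the robot, y to its left, z up, the work surface at z = 0. Lengths are in m, angles in rad, forces in N, time in s.
With the tool pointing down it reaches from about 0.35 to 0.975 m from the base axis. Payload 7.1 kg.
Tool frame: the origin (TCP) lies at the very end of the fingers, on their centre line; the grasp point (between the pads) lies 19 mm behind it (r.grip_point_offset is the distance from the TCP to the grasp point, in m); z points along the fingers, y is the line along which they close (so a half turn about z gives the same grasp; the last joint's range is limited). The gripper opens to 88 mm and grips with 3 to 60 N. Pads are 20 mm wide; open, the fingers measure 115 mm over their backs; the gripper's body (75 mm by 178 mm) begins 61 mm behind the grasp point.
Start: joints at [1.223, 0.423, 1.63, -0, 1.089, -0.019], TCP at [0.202, 0.592, 0.223] pointing down, gripper open.
Joint ranges: [-3, 3], [-0.9, 2.11], [0.09, 2.58], [-1.31, 4.45], [0.11, 2.69], [-2.54, 2.54]. Speed limits (rad/s): [2.39, 2.39, 3.01, 3.14, 3.14, 3.14].

## Interface

Orientations are given as a rotation vector (axis times angle).
In Python, from rig import read_state, cams, order, r gives the robot as it stands.
- The arm moves only by the tool carry_out, never from a script. Its argument "steps" is a list that holds one entry, the list of rows, each a list of 6 numbers: the shift along the tool's x, y, z each as a share of 0.15 m, from -1 to 1, then the turn, a rotation vector about the tool's x, y, z each as a share of 60 degrees, from -1 to 1. In form: [[[dx, dy, dz, wx, wy, wz], ...]]. A call has 1 to 12 rows; each row is the pose to reach, as a shift and turn from the pose commanded when the call began, along the tool's axes at that moment; what a row does not reach only later rows make up. A row lasts 1/8 s, in which the tool goes at most 62.5 mm and 10.7 degrees, less where a joint would pass 70% of its speed; a pose out of reach is approached as far as the arm can. A call with a number of a shift or a turn outside -1 to 1 is refused whole. A call with a gripper value outside its range is refused whole. "grip" is the closure in counts, from 0 (fully open) to 255 (shut), set as the call begins (left out, the last holds). The fingers move at their own pace and stop on an object; "newtons" is the grip in N (left out, the last holds). Time passes only in rows, so rows that repeat a pose let the fingers close. It gives the time, the measured TCP pose, the force, the opening and the grip force at its end, in the units of the state.
- read_state(): the state, without advancing time (a new reading comes with each control period).
- cams.grab_frame(name): name is "side" or "top" or "wrist"; returns (picture, depth): 384x512x3 uint8, red, green, blue; 384x512 float32, m along the optical axis (not along the pixel's ray), 0 where there is no reading.
- cams.camera_params(name): a dict with "camera_matrix" (3x3 intrinsics, pixels), "world_to_cam" (4x4, takes a point from world to camera coordinates); the wrist camera has in their place "hand_eye" (4x4, takes a point from camera to tool coordinates, whose origin is the TCP and whose axes are the flange's). Camera axes: x right, y down, z forward; pixel columns grow to the right and rows downward; lengths in m; the calibration is good to about 2 mm. The wrist camera is an equidistant fisheye: a pixel r from the principal point sees the ray r / f radians off the axis. A picture is of the moment at which its call begins: read the wrist's pose just before it. camera_params takes no time and is no camera call.
- order.close_job(): hands the job in; it is judged then, once.
The state is a dict: "t": time; "qpos": joint angles; "qd": joint speeds; "joint_torque": joint torques, N m; "eef_pos": TCP position; "tool_rot": TCP orientation; "wrist_force": force on the tool from outside, world axes, zero at the start; "moment": the same for the moment, N m; "grip_width": finger opening in m; "grasp_force": force on a finger pad.
Only numpy, scipy, OpenCV 4.12 (cv2) and the standard library are available. Lean on these libraries where they do the work, as an engineer would, in place of code of your own. Each camera call takes 0.05 s, during which the arm holds its last target. There are 200 camera calls.

## Task

Raise the sliding window of the bench enclosure: with the fingertips, push its lip up smoothly from beneath, without jerking it, until the lip is level with the tip of the black pointer on the front post, then take the hand away and leave the window standing there. Do not pinch the lip or touch the grey strip on top of it, and do not move the flask, tip box, spray bottle or tube rack.

Things in the scene. Friction and masses are not known exactly. Their poses are not given: they have to be found in the camera images.
- hood: open-backed white bench enclosure, fixed, 500 mm wide, 540 mm high, 210 mm deep, clear side walls. Origin on the bench surface, mid-width, in the plane of the sliding window; its x axis points horizontally into the enclosure (away from the robot), y to its left post, z up. The floor plate is 15 mm high and starts 20 mm in front of the window plane; front posts 35 mm deep by 30 mm wide, at y = -235 and +235 mm.
- sash (a joint): height of the sliding window in m: 0 = lowest (lip centre 40 mm above the bench), growing straight upwards, range 0 to 0.29. It is clear, 438 mm wide, 260 mm high, 0.7 to 0.9 kg with its lip, balanced by counterweights: it stays at any height where it is left, and takes about 3 to 6 N to move up or down.
- lip_nose (a point): centre of the rounded nose of the aluminium lip, half-way along it. The lip runs along the whole lower edge of the window (438 mm along the hood's y), projects 30 mm in front of the window plane and is 16 mm thick; its front is a half-round of 8 mm radius about this point, so the lip's underside is 8 mm below and its front 8 mm before this point. Below it is open space. It moves with the sash.
- lip_cover: grey plastic strip lying on top of the lip, 28 mm by 438 mm, 6 mm thick, from 4 to 10 mm above the nose's centre, its front edge 1 mm ahead of the nose: not to be touched. A finger that leans back 20 degrees or more from upright while its tip reaches under the lip clears it. Origin in the window plane at the height of lip_nose; moves with the sash.
- pointer_tip (a point): tip of the black plastic pointer (a 52 x 40 x 28 mm clip on the left front post, fixed) that points sideways at the lip: its height is the marked height for the centre of the lip's nose. The tip stands 2.5 mm beyond the left end of the lip and 22 mm in front of the window plane.
- flask: loose stoppered conical glass flask, 86 mm wide, 136 mm high, standing in front of the enclosure's right part. Origin at its underside. A bystander.
- tip_box: loose pipette-tip box, 85 x 120 x 63 mm, clear with purple top, in front of the enclosure's left part. Origin at its underside. A bystander.
- spray: loose blue spray bottle, 64 mm wide, 162 mm high, on the bench right of the enclosure. Origin at its underside. A bystander.
- tube_rack: loose orange tube rack, 70 x 160 x 60 mm, on the enclosure's floor at least 55 mm behind the window plane. Origin at its underside. A bystander.

How it is judged:
At the end, for the whole second after the job is handed in: The centre of the lip's nose is within 8 mm of the height of the pointer's tip, the sash at rest, and the four bystanders stand within 20 mm of where they stood (z of lip_nose in the frame of pointer_tip between -0.008 and 0.008 m and velocity of joint sash between -0.005 and 0.005 m/s and distance of each of flask, tip_box, spray, tube_rack from where it was at the start of the episode below 0.02 m and angle between each of flask, tip_box, spray, tube_rack's own z axis and vertical below 0.15 rad); the robot touches nothing.
It fails at once if the grey strip on top of the lip was touched (more than 2 N): pinched or dragged instead of pushed from beneath (contact force between anything else and lip_cover above 2 N).
It fails at once if the sash was jerked (faster than 0.3 m/s) (velocity of joint sash above 0.3 m/s or velocity of joint sash below -0.3 m/s).
It fails at once if the flask, tip box, spray bottle or tube rack was moved more than 30 mm, lifted or tipped (distance of any of flask, tip_box, spray, tube_rack from where it was at the start of the episode above 0.03 m or angle between any of flask, tip_box, spray, tube_rack's own z axis and vertical above 0.3 rad).
It also fails if it takes over 50 s, if anything falls off the work surface, if the arm or the gripper's body presses on something with over 40 N, if the wrist force passes 120 N, or if a joint passes its speed limit or range.

## Working session

There is one attempt and no reset: what is moved stays moved. The work goes in short steps, Python scripts to look and compute and a tool call to move; the robot and the scene stay as the last step left them, time stands still between calls to the robot, and variables do not carry over. Pictures are saved under pics/ and viewed, at most 10 in all, crops included, and the job is handed in when it is done.

Besides the shell and the picture viewer there is one more tool, called after "Emit:" by a JSON object that holds its "api" and its "payload", one argument or row to a line. carry_out: Moves the arm, as the interface text tells. Its arguments: {"type":"object","properties":{"steps":{"type":"array"},"grip":{"type":"number"},"newtons":{"type":"number"}},"required":["steps"]}

```bash
mkdir -p pics; python3 - <<'E'
from rig import read_state, cams
import cv2,numpy as np
s=read_state();print({k:np.round(v,3) for k,v in s.items()})
for n in("side","top"):
    p,d=cams.grab_frame(n);np.savez(f"pics/{n}0.npz",p=p,d=d)
    cv2.imwrite(f"pics/{n}0.png",p[:,:,::-1])
    c=cams.camera_params(n);print(n,{k:np.round(v,3).tolist() if not isinstance(v,str) else v for k,v in c.items()})
E
```

```text
{'t': np.float64(0.0), 'qpos': array([ 1.223,  0.424,  1.631, -0.   ,  1.089, -0.019]), 'qd': array([ 0.002, -0.001,  0.001, -0.   ,  0.001,  0.001]), 'joint_torque': array([ 2.0000e-03, -5.4464e+01, -2.7366e+01,  6.5000e-02,  2.3000e-02,
       -0.0000e+00]), 'eef_pos': array([0.202, 0.591, 0.222]), 'tool_rot': array([-5.140e-01, -3.099e+00,  2.000e-03]), 'wrist_force': array([ 0.11 , -0.604, -0.31 ]), 'moment': array([ 0.017,  0.07 , -0.002]), 'grasp_force': np.float64(0.0), 'grip_width': np.float64(0.088)}
side {'camera_matrix': [[353.32, 0.0, 256.379], [0.0, 353.32, 188.403], [0.0, 0.0, 1.0]], 'world_to_cam': [[-0.246, -0.969, -0.015, 0.113], [-0.697, 0.187, -0.692, 0.555], [0.674, -0.16, -0.722, 0.654], [0.0, 0.0, 0.0, 1.0]]}
top {'camera_matrix': [[407.503, 0.0, 254.331], [0.0, 407.503, 185.006], [0.0, 0.0, 1.0]], 'world_to_cam': [[-0.025, -1.0, 0.011, -0.021], [-0.999, 0.025, -0.045, 0.635], [0.045, -0.012, -0.999, 1.328], [0.0, 0.0, 0.0, 1.0]]}
```

View pics/side0.png

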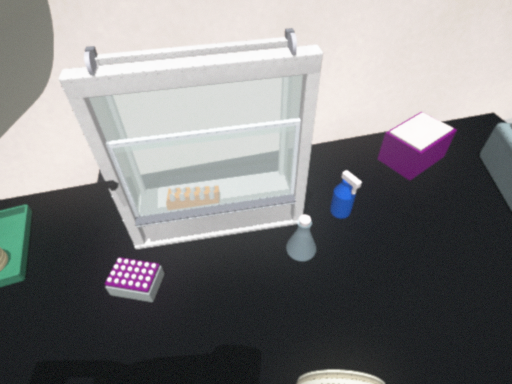

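View pics/top0.png

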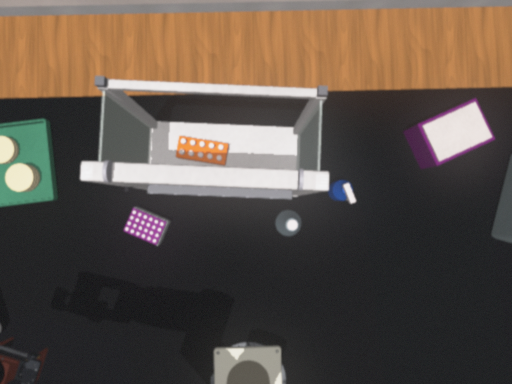

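The side view shows the hood with the lip as a grey bar running about (137,222)–(305,203). The black clip is on the left post near (113,187), the flask at (302,240) and the tip box at (135,280). I'll zoom in on the lip and pointer.

```bash
python3 - <<'E'
import cv2,numpy as np
p=np.load("pics/side0.npz")['p']
c=p[165:255,95:225,::-1]
cv2.imwrite("pics/crop1.png",cv2.resize(c,None,fx=6,fy=6,interpolation=cv2.INTER_CUBIC))
E
cat > h.py <<'E'
import numpy as np
from rig import cams
def P(n):
    c=cams.camera_params(n);return np.array(c["camera_matrix"]),np.array(c["world_to_cam"])
def ray(n,u,v):
    K,T=P(n);d=T[:3,:3].T@np.linalg.inv(K)@[u,v,1];return -T[:3,:3].T@T[:3,3],d
def atz(n,u,v,z):
    o,d=ray(n,u,v);return o+d*(z-o[2])/d[2]
def cloud(n,d):
    K,T=P(n);v,u=np.mgrid[:384,:512];c=np.stack([(u-K[0,2])/K[0,0]*d,(v-K[1,2])/K[1,1]*d,d],-1)
    return (c-T[:3,3])@T[:3,:3]
E
python3 - <<'E'
from h import *
d=np.load("pics/side0.npz")['d'];C=cloud("side",d)
print("cam",ray("side",0,0)[0],ray("top",0,0)[0])
for u,v in[(100,75),(200,68),(300,60),(75,85),(90,130),(110,170),(122,210),(310,100),(305,150),(303,190),(113,187),(118,187),(137,215),(160,213),(200,209),(250,205),(290,201),(220,225),(180,196)]:
    print(u,v,d[v,u].round(3),C[v,u].round(3))
for n,u,v,z in[("top",150,194,.015),("top",297,197,.015)]:print(atz(n,u,v,z).round(3))
E
```

```text
cam [-0.02615316  0.11011392  0.85803553] [ 0.57411597 -0.02036167  1.35590087]
100 75 0.651 [0.628 0.246 0.537]
200 68 0.672 [0.612 0.064 0.533]
300 60 0.701 [ 0.603 -0.134  0.527]
75 85 0.654 [0.631 0.295 0.523]
90 130 0.723 [0.627 0.302 0.424]
110 170 0.808 [0.629 0.298 0.309]
122 210 0.905 [0.629 0.309 0.172]
310 100 0.77 [ 0.598 -0.162  0.434]
305 150 0.872 [ 0.598 -0.163  0.292]
303 190 0.977 [ 0.597 -0.17   0.148]
113 187 0.828 [0.616 0.303 0.268]
118 187 0.847 [0.628 0.296 0.254]
137 215 0.948 [0.641 0.282 0.129]
160 213 0.959 [0.637 0.223 0.124]
200 209 0.969 [0.625 0.116 0.122]
250 205 0.974 [ 0.603 -0.02   0.123]
290 201 0.981 [ 0.587 -0.131  0.125]
220 225 1.068 [0.643 0.067 0.012]
180 196 0.927 [0.634 0.16  0.178]
[0.614 0.306 0.015]
[ 0.592 -0.176  0.015]
```

View pics/crop1.png

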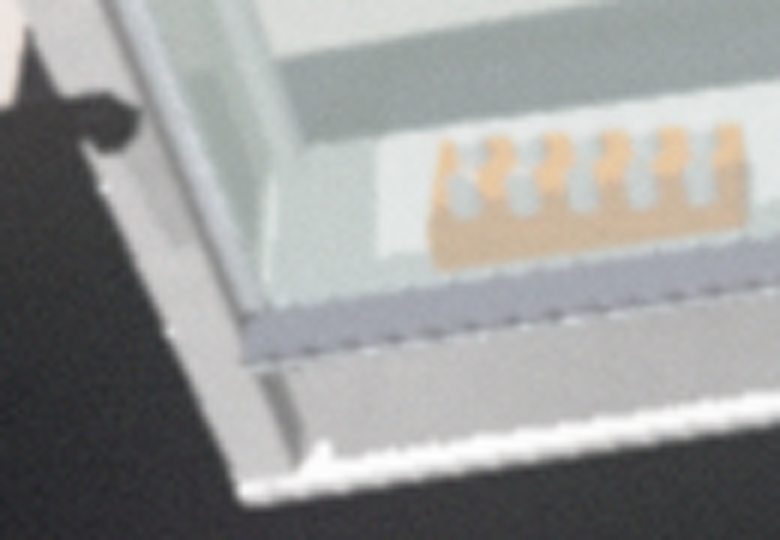

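```bash
python3 - <<'E'
from h import *
import cv2
f=np.load("pics/side0.npz");d=f['d'];p=f['p'];C=cloud("side",d)
# post front faces along the rows, and header
pts=[]
for poly in([(70,85),(80,85),(128,225),(124,225)],[(70,83),(318,58),(318,66),(73,88)],[(311,75),(316,75),(306,200),(301,200)]):
    m=np.zeros(d.shape,np.uint8);cv2.fillPoly(m,[np.array(poly)],1)
    q=C[(m>0)&(d>0)];q=q[(q[:,0]>.55)&(q[:,0]<.68)];print(len(q),np.median(q,0).round(4),q.std(0).round(4))
    pts.append(q)
q=np.vstack(pts)
from scipy.optimize import least_squares
r=least_squares(lambda a:a[0]+a[1]*q[:,1]+a[2]*q[:,2]-q[:,0],[.6,0,0],loss='soft_l1',f_scale=.003).x
print("front x=",r)
# top view : floor plate front edge, sub-row transition
t=np.load("pics/top0.npz");g=t['p'].astype(int).sum(2)
E_=[]
for u in range(160,290,5):
    col=g[188:206,u];k=np.argmin(np.diff(col));E_.append(atz("top",u,188+k+.5,.015)[:2])
E_=np.array(E_);b=np.polyfit(E_[:,1],E_[:,0],1);print("plate edge",b,np.abs(np.polyval(b,E_[:,1])-E_[:,0]).max())
for v in(192,193,194,195,196): print(v,g[v,140:160].tolist(),g[v,288:308].tolist())
print("lip cover pts")
for u in range(150,296,20):
    v0=round(217-(u-140)*.105); print(u,[C[v,u].round(3).tolist() for v in range(v0-2,v0+3,2)])
print(atz("top",292,225,.13),atz("top",342,190,.1),atz("top",147,226,.063))
E
```

```text
1109 [0.6291 0.3026 0.3943] [0.0028 0.0072 0.1109]
1883 [0.6122 0.0541 0.5224] [0.009  0.1361 0.0048]
699 [ 0.5982 -0.1683  0.3439] [0.0011 0.0048 0.1073]
front x= [ 0.60955304  0.06578837 -0.00146459]
plate edge [0.04836305 0.5983313 ] 0.028864304514975014
192 [164, 164, 167, 164, 157, 171, 219, 309, 402, 439, 477, 487, 483, 468, 462, 466, 466, 464, 455, 456] [474, 473, 473, 445, 392, 367, 368, 370, 373, 370, 377, 376, 381, 384, 381, 383, 383, 386, 386, 377]
193 [157, 158, 160, 159, 160, 166, 192, 252, 317, 352, 399, 414, 411, 386, 378, 384, 382, 384, 373, 371] [471, 473, 471, 441, 394, 377, 375, 378, 376, 376, 378, 373, 381, 370, 376, 372, 365, 369, 362, 345]
194 [164, 158, 163, 162, 161, 163, 171, 191, 201, 231, 254, 257, 259, 241, 242, 241, 242, 246, 234, 238] [474, 477, 470, 451, 416, 413, 418, 422, 414, 397, 374, 371, 355, 347, 330, 318, 315, 303, 296, 279]
195 [160, 164, 163, 162, 166, 162, 159, 167, 162, 166, 160, 172, 172, 174, 174, 170, 163, 170, 175, 175] [476, 475, 470, 459, 440, 475, 496, 493, 476, 419, 349, 309, 293, 271, 253, 248, 233, 225, 215, 203]
196 [160, 159, 162
[... 209 characters left out ...]
.639, 0.249, 0.126], [0.634, 0.25, 0.123], [0.626, 0.25, 0.124]]
170 [[0.634, 0.196, 0.123], [0.624, 0.197, 0.126], [0.619, 0.197, 0.124]]
190 [[0.625, 0.143, 0.126], [0.619, 0.143, 0.125], [0.612, 0.144, 0.125]]
210 [[0.619, 0.089, 0.125], [0.611, 0.09, 0.125], [0.605, 0.091, 0.124]]
230 [[0.612, 0.034, 0.125], [0.605, 0.036, 0.124], [0.598, 0.037, 0.124]]
250 [[0.608, -0.021, 0.126], [0.603, -0.02, 0.123], [0.594, -0.018, 0.125]]
270 [[0.603, -0.077, 0.123], [0.592, -0.074, 0.127], [0.592, -0.074, 0.119]]
290 [[0.595, -0.133, 0.124], [0.587, -0.131, 0.125], [0.589, -0.132, 0.114]]
[ 0.50645699 -0.14545518  0.13      ] [ 0.60855158 -0.30637563  0.1       ] [0.51151014 0.305262   0.063     ]
```

```bash
cat >> h.py <<'E'
from scipy.spatial.transform import Rotation as Rt
EX=np.array([.9978,-.0656,0]);HY=np.array([.0656,.9978,0]);O=np.array([.623,.066,0])
def Rlean(deg):
    L=np.radians(deg);z=np.sin(L)*EX-np.cos(L)*np.array([0,0,1]);return np.c_[np.cross(HY,z),HY,z]
def go(target,R,p=None,R0=None):
    """shares of shift and turn to target pose from the present one"""
    from rig import read_state
    s=read_state();p=s["eef_pos"] if p is None else p
    R0=Rt.from_rotvec(s["tool_rot"]).as_matrix() if R0 is None else R0
    return np.round(np.r_[R0.T@(np.array(target)-p)/.15,Rt.from_matrix(R0.T@R).as_rotvec()/np.radians(60)],3)
E
python3 - <<'E'
from h import *
c=cams.camera_params("wrist");print({k:np.round(v,3) if not isinstance(v,str) else v for k,v in c.items()})
print(go([.42,.066,.30],Rlean(0)))
C=cloud("side",np.load("pics/side0.npz")['d'])
for u in(190,220,250):
    for v in range(202,216): print(u,v,C[v,u].round(4), ((C[v,u]-O)@EX).round(4))
E
```

```text
{'camera_matrix': array([[297.319,   0.   , 257.021],
       [  0.   , 297.319, 192.38 ],
       [  0.   ,   0.   ,   1.   ]]), 'hand_eye': array([[-0.   , -0.961, -0.278,  0.076],
       [ 1.   ,  0.   , -0.001,  0.   ],
       [ 0.001, -0.278,  0.961, -0.162],
       [ 0.   ,  0.   ,  0.   ,  1.   ]])}
[-2.508e+00 -2.844e+00 -5.160e-01 -1.000e-03 -0.000e+00 -2.510e-01]
190 202 [0.634  0.1382 0.1477] 0.0062
190 203 [0.6352 0.1389 0.1425] 0.0074
190 204 [0.6343 0.1394 0.1395] 0.0065
190 205 [0.6343 0.14   0.1356] 0.0065
190 206 [0.6339 0.1406 0.1321] 0.006
190 207 [0.6333 0.1412 0.1288] 0.0054
190 208 [0.6316 0.1417 0.1266] 0.0036
190 209 [0.6301 0.1422 0.1243] 0.0021
190 210 [0.625  0.1426 0.126 ] -0.003
190 211 [0.6227 0.1431 0.1246] -0.0054
190 212 [0.619  0.1435 0.1247] -0.0091
190 213 [0.6172 0.144  0.1227] -0.0109
190 214 [0.6115 0.1443 0.1252] -0.0166
190 215 [0.61   0.1448 0.1229] -0.0181
220 202 [0.6269 0.0588 0.1323] 0.0044
220 203 [0.6284 0.0591 0.1267] 0.0058
220 204 [0.6264 0.0596 0.1248] 0.0038
220 205 [0.6246 0.0601 0.1228] 0.0019
220 206 [0.6179 0.061  0.1262] -0.0047
[... 229 characters left out ...]
.0259
220 213 [0.5999 0.0649 0.1184] -0.023
220 214 [0.601  0.0652 0.1129] -0.0219
220 215 [0.6811 0.0599 0.0131] 0.0584
250 202 [ 0.6112 -0.0221  0.1259] -0.006
250 203 [ 0.6078 -0.0213  0.1257] -0.0095
250 204 [ 0.6061 -0.0208  0.1235] -0.0112
250 205 [ 0.6026 -0.02    0.1235] -0.0148
250 206 [ 0.5979 -0.0189  0.1248] -0.0194
250 207 [ 0.594  -0.018   0.1253] -0.0235
250 208 [ 0.5926 -0.0175  0.1228] -0.0249
250 209 [ 0.5957 -0.0181  0.1149] -0.0217
250 210 [ 0.6752 -0.0343  0.015 ] 0.0587
250 211 [ 0.6707 -0.0333  0.0158] 0.0541
250 212 [ 0.6667 -0.0323  0.0158] 0.0501
250 213 [ 0.6645 -0.0317  0.0137] 0.0478
250 214 [ 0.6587 -0.0304  0.016 ] 0.042
250 215 [ 0.6562 -0.0297  0.0143] 0.0394
```

Emit:
{"api": "carry_out", "payload": {
  "steps": [
    [[-0.1,-0.15,-0.1,0,0,0],[-0.3,-0.4,-0.25,0,0,0],[-0.5,-0.65,-0.4,0,0,0],[-0.7,-0.85,-0.5,0,0,0],[-0.85,-1,-0.5,0,0,0]]
  ]
}}

```text
t: 0.72
eef_pos: [0.2748, 0.4073, 0.2988]
tool_rot: [0.515, 3.098, 0.003]
wrist_force: [0.7, -0.3, -0.1]
grip_width: 0.0876
grasp_force: 0.0
```

Emit:
{"api": "carry_out", "payload": {
  "steps": [
    [[-0.2,-0.2,0,0,0,0],[-0.4,-0.45,0,0,0,0],[-0.6,-0.65,0,0,0,0],[-0.75,-0.85,0,0,0,0],[-0.85,-1,0,0,0,0]]
  ]
}}

```text
t: 1.35
eef_pos: [0.3464, 0.2237, 0.2975]
tool_rot: [-0.516, -3.099, 0.001]
wrist_force: [-0.6, 0.7, 0.2]
grip_width: 0.0877
grasp_force: 0.0
```

```bash
sed -i 's/O=np.array(\[.623/O=np.array([.628/' h.py; python3 - <<'E'
from h import *
from rig import read_state
s=read_state();print(s["t"],s["eef_pos"],s["tool_rot"],s["qpos"]);print(go([.42,.066,.30],Rlean(0)))
E
```

```text
1.35 [0.34636659 0.22369978 0.29748232] [-5.15644052e-01 -3.09874185e+00  5.64311540e-04] [ 5.44672114e-01  1.86908514e-03  1.98864826e+00 -1.26505853e-04
  1.15149222e+00 -6.96285850e-01]
[-0.805 -0.836 -0.017 -0.    -0.    -0.252]
```

Emit:
{"api": "carry_out", "payload": {
  "steps": [
    [[-0.2,-0.2,0,0,0,-0.05],[-0.4,-0.4,0,0,0,-0.12],[-0.6,-0.6,0,0,0,-0.2],[-0.75,-0.75,0,0,0,-0.25],[-0.8,-0.84,0,0,0,-0.25],[-0.8,-0.84,0,0,0,-0.25]]
  ],
  "grip": 255,
  "newtons": 10
}}

```text
t: 2.1
eef_pos: [0.4187, 0.0668, 0.2974]
tool_rot: [-0.109, -3.139, -0.0]
wrist_force: [-0.4, 0.6, -0.5]
grip_width: 0.0312
grasp_force: 0.0
```

```bash
python3 - <<'E'
from h import *
from rig import read_state
s=read_state();print(s["t"],s["eef_pos"],s["qpos"].round(3));print(go([.45,.077,.22],Rlean(50)))
E
```

```text
2.1 [0.41873049 0.06684513 0.29743763] [ 0.13   0.023  1.968  0.     1.152 -1.371]
[-0.204  0.082  0.516 -0.002 -0.834 -0.004]
```

Emit:
{"api": "carry_out", "payload": {
  "steps": [
    [[-0.04,0.02,0.1,0,-0.12,0],[-0.08,0.03,0.2,0,-0.26,0],[-0.12,0.05,0.3,0,-0.4,0],[-0.16,0.06,0.4,0,-0.55,0],[-0.2,0.08,0.5,0,-0.7,0],[-0.2,0.08,0.51,0,-0.83,0],[-0.2,0.08,0.51,0,-0.83,0]]
  ]
}}

```text
t: 2.98
eef_pos: [0.4438, 0.0751, 0.2668]
tool_rot: [0.083, 2.361, -0.041]
wrist_force: [0.3, -0.2, 0.3]
grip_width: 0.0004
grasp_force: 0.0
```

```bash
python3 - <<'E'
from h import *
from rig import read_state
import cv2
s=read_state();print(s["t"],s["eef_pos"],s["qpos"].round(3),s["grip_width"]);R=Rt.from_rotvec(s["tool_rot"]).as_matrix();print(R.round(3))
p,d=cams.grab_frame("wrist");np.savez("pics/w1.npz",p=p,d=d,pos=s["eef_pos"],R=R);cv2.imwrite("pics/w1.png",p[:,:,::-1])
E
```

```text
2.975 [0.44384783 0.07506936 0.26684929] [ 0.337 -0.107  2.421 -1.271  0.301 -0.017] 0.0003962693704330577
[[-0.709  0.073  0.701]
 [ 0.048  0.997 -0.055]
 [-0.703 -0.005 -0.711]]
```

View pics/w1.png

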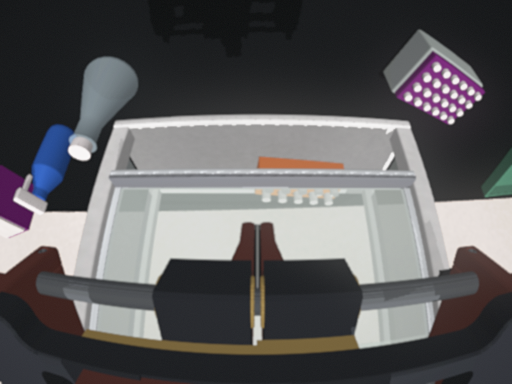

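The wrist view is inverted. The lip bar crosses at row ~180 (columns 110–415), with the tip box upper right and the flask upper left. The arm only reached a 45° lean, and did it by rolling joint 4 toward its limit. I'll fit the kinematics and plan the flip to q4≈π, which gives a flatter tool.

```bash
cat > kin.py <<'E'
from h import *
from scipy.optimize import least_squares
LK=np.array([.552,.463,.21,.257,0.])
def fk(q,k=LK):
    A=Rt.from_euler('z',q[0]);B=Rt.from_euler('y',q[1]);Cc=Rt.from_euler('y',q[1]+q[2])
    R=A*Cc*Rt.from_euler('ZYZ',[q[3],q[4],q[5]+np.pi/2])
    p=np.array([0,0,k[2]])+A.apply(B.apply([0,0,k[0]])+Cc.apply([0,0,k[1]])+[k[4],0,0])+R.apply([0,0,k[3]])
    return p,R.as_matrix()
D=[([1.2235,.4235,1.631,0,1.089,-.019],[.202,.591,.222]),([.5447,.0019,1.9886,0,1.1515,-.6963],[.3464,.2237,.2975]),
([.13,.023,1.968,0,1.152,-1.371],[.4187,.0668,.2974]),([.337,-.107,2.421,-1.271,.301,-.017],[.4438,.0751,.2668])]
f=least_squares(lambda k:np.r_[np.concatenate([fk(q,k)[0]-np.array(p) for q,p in D]),(k-LK)*.01],LK)
K=f.x
def ik(p,R,q0):
    def e(q):
        a,B=fk(q,K);return np.r_[(a-p)*5,Rt.from_matrix(B.T@R).as_rotvec()]
    lo=np.array([-3,-.9,.09,-1.31,.11,-2.54]);hi=np.array([3,2.11,2.58,4.45,2.69,2.54])
    s=least_squares(e,q0,bounds=(lo,hi));return s.x,np.abs(s.fun).max()
def Rl2(deg):
    R=Rlean(deg);return R@np.diag([-1,-1,1])
E
python3 - <<'E'
from kin import *
print(K.round(4),np.abs(f.fun).max().round(4));print(fk(D[3][0],K)[1].round(3))
for L in(50,60):
  for pp in([.46,.077,.25],[.5,.074,.12],[.61,.067,.09],[.61,.067,.26]):
    print(L,pp,[np.round(x,3) for x in ik(np.array(pp),Rl2(L),[.13,.4,2.3,3.1,.7,-1.37])])
E
```

```text
[0.5553 0.3867 0.1556 0.2561 0.056 ] 0.0122
[[-0.709  0.072  0.701]
 [ 0.048  0.997 -0.054]
 [-0.703 -0.005 -0.711]]
50 [0.46, 0.077, 0.25] [array([ 0.328, -0.047,  2.488,  4.306,  0.325, -2.455]), np.float64(0.0)]
50 [0.5, 0.074, 0.12] [array([ 0.281,  0.364,  2.58 ,  3.592,  0.653, -1.698]), np.float64(0.039)]
50 [0.61, 0.067, 0.09] [array([ 0.19 ,  0.537,  2.392,  3.46 ,  0.668, -1.657]), np.float64(0.0)]
50 [0.61, 0.067, 0.26] [array([ 0.19 ,  0.175,  2.198,  4.286,  0.214, -2.54 ]), np.float64(0.001)]
60 [0.46, 0.077, 0.25] [array([ 0.367, -0.006,  2.58 ,  3.912,  0.551, -2.027]), np.float64(0.019)]
60 [0.5, 0.074, 0.12] [array([ 0.329,  0.405,  2.58 ,  3.67 ,  0.787, -1.708]), np.float64(0.124)]
60 [0.61, 0.067, 0.09] [array([ 0.207,  0.629,  2.475,  3.42 ,  1.011, -1.583]), np.float64(0.0)]
60 [0.61, 0.067, 0.26] [array([ 0.207,  0.203,  2.304,  3.697,  0.457, -1.94 ]), np.float64(0.0)]
```

```bash
python3 - <<'E'
import re
s=open('kin.py').read()
s=s.replace("LK=np.array([.552,.463,.21,.257,0.])","LK=np.array([.552,.463,.21,.257,0.,0.])").replace("Cc.apply([0,0,k[1]])","Cc.apply([k[5],0,k[1]])").replace("(k-LK)*.01","(k-LK)*.003")
open('kin.py','w').write(s)
E
cat > plan.py <<'E'
from kin import *
def rows(qs,p0,R0):
    """share rows for joint waypoints qs, from commanded pose p0,R0"""
    return [np.round(np.r_[R0.T@(p-p0)/.15,Rt.from_matrix(R0.T@R).as_rotvec()/np.radians(60)],3).tolist() for p,R in (fk(q,K) for q in qs)]
E
python3 - <<'E'
from plan import *
print(K.round(4),np.abs(f.fun).max().round(4))
qg,e=ik(np.array([.55,.071,.2]),Rl2(60),[.2,.4,2.4,3.5,.7,-1.6]);print(qg.round(3),e)
q0=np.array(D[3][0])
for N,mid in((24,.7),):
  t=np.linspace(0,1,N+1);Q=q0+(qg-q0)*t[:,None]
  Q[:,4]=np.interp(t,[0,.25,.6,1],[q0[4],mid,mid,qg[4]])
  Q[:,1]+=-.1*np.sin(np.pi*t)
  last=None
  for q in Q:
    p,R=fk(q,K);b=np.array([p+R@[sx*.0375,sy*.089,-.08] for sx in(-1,1) for sy in(-1,1)])
    a=0 if last is None else np.degrees(np.linalg.norm(Rt.from_matrix(last.T@R).as_rotvec()));last=R
    print(p.round(3),R[:,2].round(2),R[:,1].round(2),"body",b.min(0).round(2),b.max(0).round(2),round(a,1))
E
```

```text
[0.5547 0.4153 0.2146 0.2711 0.0464 0.0355] 0.0119
[ 0.267  0.328  2.48   3.576  0.738 -1.73 ] 5.0727512977129834e-11
[0.444 0.074 0.266] [ 0.7  -0.05 -0.71] [ 0.07  1.   -0.  ] body [ 0.35 -0.01  0.3 ] [0.42 0.17 0.35] 0
[0.427 0.058 0.25 ] [ 0.64 -0.11 -0.76] [0.2  0.98 0.03] body [ 0.33 -0.03  0.28] [0.42 0.16 0.34] 9.0
[0.404 0.047 0.233] [ 0.55 -0.15 -0.82] [0.33 0.94 0.05] body [ 0.3  -0.04  0.27] [0.42 0.15 0.32] 9.1
[0.377 0.044 0.215] [ 0.45 -0.16 -0.88] [0.44 0.9  0.06] body [ 0.27 -0.04  0.26] [0.41 0.15 0.31] 9.3
[0.346 0.048 0.198] [ 0.33 -0.14 -0.93] [0.54 0.84 0.06] body [ 0.24 -0.03  0.25] [0.4  0.15 0.29] 9.5
[0.314 0.061 0.185] [ 0.21 -0.09 -0.97] [0.62 0.78 0.06] body [ 0.21 -0.02  0.25] [0.38 0.16 0.28] 9.7
[0.282 0.082 0.176] [ 0.08 -0.01 -1.  ] [0.69 0.72 0.05] body [ 0.19 -0.01  0.25] [0.36 0.17 0.26] 9.9
[0.271 0.115 0.174] [ 0.04  0.11 -0.99] [0.75 0.66 0.1 ] body [0.18 0.02 0.24] [0.36 0.19 0.26] 8.9
[0.265 0.148 0.177] [ 0.01  0.23 -0.97] [0.8  0.58 0.14] body [0.17 0.05 0.23] [0.36 0.21 0.27] 8.9
[0.264 0.18  0.183] [-0.    0.35 -0.94] [0.85 0.49 0.18] bod
[... 875 characters left out ...]
.62  0.66 -0.42] [ 0.76 -0.64  0.12] body [0.34 0.14 0.26] [0.49 0.28 0.35] 8.8
[0.491 0.243 0.27 ] [ 0.71  0.58 -0.4 ] [ 0.66 -0.75  0.08] body [0.37 0.12 0.26] [0.5  0.28 0.34] 8.9
[0.515 0.215 0.264] [ 0.79  0.48 -0.39] [ 0.54 -0.84  0.05] body [0.39 0.09 0.26] [0.51 0.26 0.33] 9.0
[0.534 0.183 0.252] [ 0.84  0.36 -0.4 ] [ 0.4  -0.92  0.02] body [0.42 0.07 0.25] [0.52 0.24 0.32] 9.1
[0.547 0.147 0.238] [ 0.88  0.22 -0.43] [ 0.25 -0.97  0.  ] body [0.44 0.04 0.24] [0.51 0.22 0.31] 9.2
[0.552 0.11  0.22 ] [ 0.88  0.08 -0.46] [ 0.09 -1.   -0.  ] body [0.46 0.01 0.22] [0.51 0.19 0.29] 9.3
[0.55  0.071 0.2  ] [ 0.86 -0.06 -0.5 ] [-0.07 -1.   -0.  ] body [ 0.46 -0.01  0.21] [0.51 0.17 0.27] 9.5
```

```bash
python3 - <<'E'
from plan import *
print(go([.4187,.0668,.2974],Rt.from_rotvec([-.109,-3.139,0]).as_matrix()))
for q,p in D: print((fk(q,K)[0]-p).round(4))
qg,e=ik(np.array([.55,.071,.2]),Rl2(60),[.2,.4,2.4,3.5,.7,-1.6])
q0=np.array(D[2][0]);N=26;t=np.linspace(0,1,N+1);Q=q0+(qg-q0)*t[:,None];Q[:,4]=np.interp(t,[0,.3,.7,1],[q0[4],.8,.7,qg[4]])
np.save("Q.npy",Q);last=None
for i,q in enumerate(Q):
    p,R=fk(q,K);b=np.array([p+R@[sx*.0375,sy*.089,-.08] for sx in(-1,1) for sy in(-1,1)])
    a=0 if last is None else np.degrees(np.linalg.norm(Rt.from_matrix(last.T@R).as_rotvec()));last=R
    if i%2==0: print(i,p.round(3),R[:,2].round(2),"body",b.min(0).round(2),b.max(0).round(2),round(a,1))
i=0
p,R=fk(Q[0],K)
print(rows(Q[1:7],p,R))
E
```

```text
[-0.029 -0.068 -0.248 -0.004  0.75  -0.001]
[ 0.0107 -0.0033  0.0026]
[ 0.0061 -0.0101 -0.0009]
[ 0.0012 -0.0119 -0.0012]
[ 0.0001 -0.0009 -0.0005]
0 [0.42  0.055 0.296] [-0. -0. -1.] body [ 0.38 -0.04  0.38] [0.46 0.15 0.38] 0
2 [0.421 0.125 0.281] [ 0.01  0.24 -0.97] body [0.37 0.01 0.34] [0.47 0.2  0.38] 7.4
4 [0.43  0.184 0.279] [ 0.05  0.44 -0.89] body [0.37 0.06 0.31] [0.49 0.23 0.39] 7.3
6 [0.448 0.229 0.285] [ 0.13  0.6  -0.79] body [0.37 0.1  0.29] [0.51 0.26 0.41] 7.3
8 [0.47  0.257 0.293] [ 0.23  0.69 -0.69] body [0.37 0.14 0.28] [0.53 0.27 0.42] 7.3
10 [0.484 0.279 0.302] [ 0.3   0.76 -0.58] body [0.38 0.17 0.27] [0.54 0.27 0.43] 7.2
12 [0.503 0.288 0.309] [ 0.4   0.78 -0.48] body [0.39 0.2  0.27] [0.56 0.25 0.43] 7.2
14 [0.526 0.284 0.311] [ 0.52  0.75 -0.41] body [0.4  0.18 0.26] [0.57 0.26 0.42] 7.2
16 [0.547 0.267 0.305] [ 0.63  0.68 -0.36] body [0.42 0.15 0.26] [0.57 0.27 0.41] 7.3
18 [0.564 0.24  0.291] [ 0.73  0.58 -0.36] body [0.45 0.12 0.25] [0.57 0.27 0.39] 7.3
20 [0.575 0.207 0.276] [ 0.82  0.45 -0.36] body [0.45 0.09 0.25] [0.57 0.26 0.36] 7.1
22 [0.579 0.167 0.255] [ 0.87  0.3  -0.39] body [0.46 0.05 0.24] [0.55 0.23 0.33] 7.2
24 [0.571 0.12  0.229] [ 0.89  0.12 -0.44] body [0.47 0.02 0.22] [0.53 0.2  0.3 ] 7.2
26 [0.55  0.071 0.2  ] [ 0.86 -0.06 -0.5 ] body [ 0.46 -0.01  0.21] [0.51 0.17 0.27] 7.2
[[0.017, 0.238, 0.063, -0.118, 0.01, 0.04], [0.023, 0.464, 0.1, -0.232, 0.018, 0.089], [0.014, 0.673, 0.115, -0.34, 0.025, 0.146], [-0.011, 0.863, 0.112, -0.443, 0.03, 0.213], [-0.05, 1.029, 0.096, -0.539, 0.034, 0.288], [-0.105, 1.169, 0.073, -0.629, 0.036, 0.371]]
```

```bash
sed -i 's/LK=np.array(\[.552,.463,.21,.257,0.,0.\])/LK=np.array([.552,.463,.21,.257,0.,0.,0.])/; s/+\[k\[4\],0,0\])/+[k[4],k[6],0])/' kin.py; python3 - <<'E'
from plan import *
print(K.round(4))
for q,p in D: print((fk(q,K)[0]-p).round(4))
qg,e=ik(np.array([.55,.071,.2]),Rl2(60),[.2,.4,2.4,3.5,.7,-1.6]);print(qg.round(3),e)
for z in(.07,.1,.26): print(z,[np.round(x,3) for x in ik(np.array([.61,.067,z]),Rl2(60),qg)])
q0=np.array(D[2][0]);N=26;t=np.linspace(0,1,N+1);Q=q0+(qg-q0)*t[:,None];Q[:,4]=np.interp(t,[0,.3,.7,1],[q0[4],.8,.7,qg[4]])
np.save("Q.npy",Q)
p,R=fk(Q[0],K);print(rows(Q[1:5],p,R));p,R=fk(Q[4],K);print(rows(Q[5:12],p,R))
E
```

```text
[ 5.638e-01  4.851e-01  3.105e-01  3.090e-01 -4.000e-04  7.660e-02
  1.170e-02]
[-0.0004  0.0002  0.    ]
[ 0.0002 -0.0001  0.0001]
[-0.0001 -0.0003 -0.0001]
[ 0.  0. -0.]
[ 0.264  0.368  2.425  3.579  0.723 -1.739] 1.1102230246251565e-15
0.07 [array([ 0.209,  0.773,  2.294,  3.429,  0.976, -1.595]), np.float64(0.0)]
0.1 [array([ 0.209,  0.689,  2.306,  3.444,  0.907, -1.621]), np.float64(0.0)]
0.26 [array([ 0.209,  0.251,  2.284,  3.672,  0.482, -1.911]), np.float64(0.0)]
[[0.025, 0.268, 0.069, -0.118, 0.01, 0.04], [0.035, 0.522, 0.108, -0.232, 0.017, 0.088], [0.03, 0.758, 0.122, -0.341, 0.023, 0.146], [0.007, 0.97, 0.115, -0.444, 0.028, 0.212]]
[[-0.0, 0.18, 0.065, -0.098, -0.003, 0.073], [-0.023, 0.341, 0.11, -0.19, -0.01, 0.153], [-0.066, 0.48, 0.138, -0.275, -0.021, 0.239], [-0.115, 0.595, 0.154, -0.354, -0.028, 0.331], [-0.126, 0.704, 0.16, -0.43, -0.012, 0.423], [-0.157, 0.794, 0.156, -0.504, 0.001, 0.517], [-0.205, 0.864, 0.146, -0.574, 0.01, 0.614]]
```

Emit:
{"api": "carry_out", "payload": {
  "steps": [
    [[0,0,-0.05,0,0.1,0],[-0.01,-0.02,-0.1,0,0.23,0],[-0.02,-0.03,-0.15,0,0.37,0],[-0.03,-0.05,-0.2,0,0.52,0],[-0.03,-0.07,-0.25,0,0.65,0],[-0.03,-0.07,-0.25,0,0.75,0],[-0.03,-0.07,-0.25,0,0.75,0]]
  ]
}}

```text
t: 3.9
eef_pos: [0.4224, 0.0665, 0.2971]
tool_rot: [-0.115, -3.132, 0.005]
wrist_force: [0.1, -0.1, 0.2]
grip_width: 0.0005
grasp_force: 0.0
```

```bash
python3 -c "
from rig import read_state
s=read_state();print(s['t'],s['eef_pos'],s['qpos'].round(3))"
```

```text
3.9 [0.42243105 0.0665329  0.29713461] [ 0.13   0.033  1.957 -0.002  1.159 -1.367]
```

Model now fits to 0.4 mm. Next comes the flip.

Emit:
{"api": "carry_out", "payload": {
  "steps": [
    [[0.02,0.27,0.07,-0.12,0.01,0.04],[0.03,0.52,0.11,-0.23,0.02,0.09],[0.03,0.76,0.12,-0.34,0.02,0.15],[0.01,0.97,0.11,-0.44,0.03,0.21]]
  ]
}}

```text
t: 4.4
eef_pos: [0.4282, 0.2121, 0.2793]
tool_rot: [-0.456, -3.006, -0.708]
wrist_force: [-0.9, 0.7, -0.0]
grip_width: 0.0006
grasp_force: 0.0
```

Emit:
{"api": "carry_out", "payload": {
  "steps": [
    [[0,0.18,0.07,-0.1,0,0.07],[-0.02,0.34,0.11,-0.19,-0.01,0.15],[-0.07,0.48,0.14,-0.28,-0.02,0.24],[-0.12,0.6,0.15,-0.35,-0.03,0.33],[-0.13,0.7,0.16,-0.43,-0.01,0.42],[-0.16,0.79,0.16,-0.5,0,0.52],[-0.16,0.79,0.16,-0.5,0,0.52]]
  ]
}}

```text
t: 5.28
eef_pos: [0.4857, 0.3159, 0.3059]
tool_rot: [-1.213, -2.463, -1.391]
wrist_force: [0.4, -0.1, -0.7]
grip_width: 0.0003
grasp_force: 0.0
```

```bash
python3 - <<'E'
from plan import *
from rig import read_state
s=read_state();q=s['qpos'];print(s['t'],s['eef_pos'],q.round(3),(fk(q,K)[0]-s['eef_pos']).round(4))
Q=np.load("Q.npy");print(Q[10].round(3))
p,R=s['eef_pos'],Rt.from_rotvec(s['tool_rot']).as_matrix()
print(rows(Q[11:19],p,R));p,R=fk(Q[18],K);print(rows(Q[19:27],p,R))
E
```

```text
5.275 [0.48568604 0.31588847 0.30593513] [ 0.183  0.159  2.138  1.351  0.771 -1.484] [ 0.0002 -0.0006 -0.0003]
[ 0.182  0.156  2.144  1.377  0.779 -1.513]
[[0.015, 0.097, 0.021, -0.084, 0.011, 0.092], [-0.014, 0.17, 0.039, -0.151, 0.009, 0.192], [-0.067, 0.232, 0.046, -0.216, 0.001, 0.293], [-0.14, 0.28, 0.043, -0.279, -0.011, 0.394], [-0.233, 0.311, 0.031, -0.34, -0.028, 0.497], [-0.342, 0.321, 0.01, -0.4, -0.05, 0.599], [-0.464, 0.31, -0.02, -0.458, -0.077, 0.702], [-0.595, 0.276, -0.056, -0.515, -0.109, 0.805]]
[[-0.11, 0.086, -0.02, -0.066, -0.027, 0.096], [-0.235, 0.17, -0.054, -0.135, -0.055, 0.189], [-0.378, 0.248, -0.104, -0.206, -0.086, 0.28], [-0.537, 0.316, -0.171, -0.279, -0.121, 0.368], [-0.709, 0.373, -0.256, -0.354, -0.16, 0.454], [-0.891, 0.416, -0.359, -0.431, -0.201, 0.536], [-1.08, 0.444, -0.482, -0.51, -0.245, 0.615], [-1.272, 0.454, -0.622, -0.592, -0.291, 0.692]]
```

Emit:
{"api": "carry_out", "payload": {
  "steps": [
    [[0.01,0.1,0.02,-0.08,0.01,0.09],[-0.01,0.17,0.04,-0.15,0.01,0.19],[-0.07,0.23,0.05,-0.22,0,0.29],[-0.14,0.28,0.04,-0.28,-0.01,0.39],[-0.23,0.31,0.03,-0.34,-0.03,0.5],[-0.34,0.32,0.01,-0.4,-0.05,0.6],[-0.46,0.31,-0.02,-0.46,-0.08,0.7],[-0.6,0.28,-0.06,-0.51,-0.11,0.8]]
  ]
}}

```text
t: 6.28
eef_pos: [0.5736, 0.2665, 0.3047]
tool_rot: [-2.114, -1.295, -1.711]
wrist_force: [1.0, 0.5, 0.4]
grip_width: 0.0006
grasp_force: 0.0
```

Emit:
{"api": "carry_out", "payload": {
  "steps": [
    [[-0.11,0.09,-0.02,-0.07,-0.03,0.1],[-0.24,0.17,-0.05,-0.13,-0.05,0.19],[-0.38,0.25,-0.1,-0.21,-0.09,0.28],[-0.54,0.32,-0.17,-0.28,-0.12,0.37],[-0.71,0.37,-0.26,-0.35,-0.16,0.45],[-0.89,0.42,-0.36,-0.43,-0.2,0.54],[-0.89,0.42,-0.36,-0.43,-0.2,0.54]]
  ]
}}

```text
t: 7.15
eef_pos: [0.5775, 0.1263, 0.235]
tool_rot: [-2.613, -0.278, -1.651]
wrist_force: [-0.4, 0.8, 1.2]
grip_width: 0.0004
grasp_force: 0.0
```

```bash
python3 - <<'E'
from plan import *
from rig import read_state
s=read_state();q=s['qpos'];print(s['t'],s['eef_pos'],q.round(3),(fk(q,K)[0]-s['eef_pos']).round(4))
print(go([.55,.071,.2],Rl2(60)))
print(go([.55,.071,.12],Rl2(60)))
E
```

```text
7.15 [0.5775476  0.12633103 0.23496444] [ 0.243  0.338  2.384  3.282  0.706 -1.704] [ 0.0002 -0.0001 -0.0008]
[-0.334  0.317 -0.11  -0.173 -0.078  0.159]
[-0.814  0.283  0.121 -0.173 -0.078  0.159]
```

Emit:
{"api": "carry_out", "payload": {
  "steps": [
    [[-0.08,0.08,-0.03,-0.04,-0.02,0.04],[-0.17,0.16,-0.06,-0.09,-0.04,0.08],[-0.25,0.24,-0.09,-0.13,-0.06,0.12],[-0.33,0.32,-0.11,-0.17,-0.08,0.16],[-0.33,0.32,-0.11,-0.17,-0.08,0.16]]
  ]
}}

```text
t: 7.78
eef_pos: [0.5515, 0.071, 0.2014]
tool_rot: [2.694, -0.086, 1.555]
wrist_force: [0.4, -0.3, -0.3]
grip_width: 0.0006
grasp_force: 0.0
```

```bash
python3 - <<'E'
from plan import *
from rig import read_state
import cv2
s=read_state();q=s['qpos'];R=Rt.from_rotvec(s["tool_rot"]).as_matrix();print(s['t'],s['eef_pos'],q.round(3),R[:,2])
for x in(.55,.565,.58):
  for z in(.05,.07): print(x,z,[np.round(v,3) for v in ik(np.array([x,.069,z]),Rl2(60),q)])
p,d=cams.grab_frame("wrist");np.savez("pics/w2.npz",p=p,d=d,pos=s["eef_pos"],R=R);cv2.imwrite("pics/w2.png",p[:,:,::-1])
E
```

```text
7.775 [0.55154    0.07097785 0.20144285] [ 0.259  0.367  2.422  3.569  0.717 -1.734] [ 0.86428334 -0.05308732 -0.50019601]
0.55 0.05 [array([ 0.257,  0.862,  2.395,  3.447,  1.157, -1.531]), np.float64(0.0)]
0.55 0.07 [array([ 0.257,  0.799,  2.408,  3.454,  1.109, -1.548]), np.float64(0.0)]
0.565 0.05 [array([ 0.245,  0.851,  2.367,  3.44 ,  1.12 , -1.545]), np.float64(0.0)]
0.565 0.07 [array([ 0.245,  0.79 ,  2.379,  3.448,  1.074, -1.561]), np.float64(0.0)]
0.58 0.05 [array([ 0.234,  0.841,  2.339,  3.435,  1.084, -1.558]), np.float64(0.0)]
0.58 0.07 [array([ 0.234,  0.783,  2.351,  3.443,  1.04 , -1.574]), np.float64(0.0)]
```

View pics/w2.png

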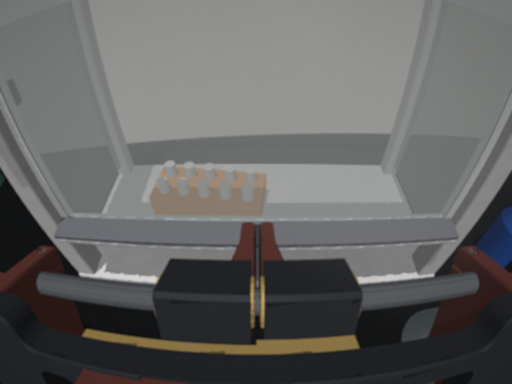

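The wrist view is now upright. The grey strip spans rows ~220–244 across columns 60–455, and the closed fingers are at column 257. I'll measure its edges.

```bash
cat >> h.py <<'E'
def wray(f,u,v):
    c=cams.camera_params("wrist");Kw=np.array(c["camera_matrix"]);H=np.array(c["hand_eye"])
    a,b=u-Kw[0,2],v-Kw[1,2];rr=np.hypot(a,b);th=rr/Kw[0,0];d=np.array([a/rr*np.sin(th),b/rr*np.sin(th),np.cos(th)])
    return f['pos']+f['R']@H[:3,3],f['R']@H[:3,:3]@d
E
python3 - <<'E'
from h import *
f=np.load("pics/w2.npz");g=f['p'].astype(int).sum(2)
for u in(110,150,190,330,370,410):
    print(u,g[212:252,u].tolist())
    for v in(218,220,222,240,242,244,246):
        o,d=wray(f,u,v);q=o+d*(.1245-o[2])/d[2];print("  ",v,q.round(4),"xh",((q-O)@EX).round(4))
E
```

```text
110 [413, 415, 414, 421, 439, 437, 393, 347, 333, 332, 330, 332, 333, 332, 331, 331, 332, 329, 332, 330, 331, 332, 333, 330, 330, 334, 337, 317, 260, 243, 313, 397, 415, 385, 377, 385, 385, 385, 382, 385]
   218 [0.637  0.2199 0.1245] xh -0.0011
   220 [0.6343 0.2192 0.1245] xh -0.0038
   222 [0.6316 0.2184 0.1245] xh -0.0064
   240 [0.6087 0.2123 0.1245] xh -0.0288
   242 [0.6063 0.2117 0.1245] xh -0.0312
   244 [0.6039 0.211  0.1245] xh -0.0335
   246 [0.6016 0.2104 0.1245] xh -0.0359
150 [416, 414, 413, 416, 421, 444, 440, 394, 350, 335, 333, 334, 336, 333, 335, 335, 333, 336, 335, 336, 336, 332, 333, 336, 334, 333, 334, 338, 341, 323, 264, 228, 263, 351, 414, 403, 378, 376, 382, 382]
   218 [0.6355 0.1738 0.1245] xh 0.0004
   220 [0.6329 0.1733 0.1245] xh -0.0022
   222 [0.6303 0.1729 0.1245] xh -0.0047
   240 [0.6083 0.1691 0.1245] xh -0.0264
   242 [0.606  0.1687 0.1245] xh -0.0287
   244 [0.6037 0.1684 0.1245] xh -0.031
   246 [0.6014 0.168  0.1245] xh -0.0332
190 [367, 365, 370, 389, 410, 427, 464, 470, 413, 355, 334, 335, 335, 335, 334, 338, 336, 334, 336, 336, 338, 337, 337
[... 1204 characters left out ...]
 xh -0.0046
   240 [ 0.5947 -0.0393  0.1245] xh -0.0263
   242 [ 0.5924 -0.0386  0.1245] xh -0.0286
   244 [ 0.5902 -0.0379  0.1245] xh -0.0309
   246 [ 0.588  -0.0372  0.1245] xh -0.0332
410 [400, 405, 405, 411, 421, 424, 388, 346, 335, 338, 334, 334, 336, 337, 336, 335, 335, 337, 334, 334, 334, 338, 335, 335, 336, 337, 339, 330, 300, 263, 300, 367, 391, 370, 360, 370, 377, 377, 372, 374]
   218 [ 0.6166 -0.0943  0.1245] xh -0.0008
   220 [ 0.614  -0.0932  0.1245] xh -0.0035
   222 [ 0.6114 -0.0921  0.1245] xh -0.0062
   240 [ 0.5894 -0.0827  0.1245] xh -0.0287
   242 [ 0.5871 -0.0818  0.1245] xh -0.0311
   244 [ 0.5848 -0.0808  0.1245] xh -0.0335
   246 [ 0.5825 -0.0799  0.1245] xh -0.0358
```

Emit:
{"api": "carry_out", "payload": {
  "steps": [
    [[-0.08,0,0.05,0,0,0],[-0.24,0,0.14,0,0,0],[-0.41,0,0.24,0,0,0],[-0.57,0,0.33,0,0,0],[-0.73,0,0.42,0,0,0],[-0.81,0,0.47,0,0,0],[-0.81,0,0.47,0,0,0]]
  ]
}}

```text
t: 8.7
eef_pos: [0.5517, 0.0713, 0.0595]
tool_rot: [2.696, -0.089, 1.553]
wrist_force: [0.3, 0.5, -0.4]
grip_width: 0.0001
grasp_force: 0.0
```

```bash
python3 - <<'E'
from plan import *
from rig import read_state
s=read_state();q=s['qpos'];print(s['t'],s['eef_pos'],q.round(3),s['wrist_force'])
T=O+EX*-.0235
for z in(.065,.083,.092,.11): T[2]=z;print(z,T.round(4),go(T,Rl2(60)))
E
```

```text
8.7 [0.5517309  0.07129333 0.05953947] [ 0.26   0.833  2.395  3.449  1.127 -1.537] [ 0.32127801  0.45794414 -0.40248097]
0.065 [0.6046 0.0675 0.065 ] [ 0.209  0.002  0.287 -0.003  0.002 -0.002]
0.083 [0.6046 0.0675 0.083 ] [ 0.312  0.002  0.227 -0.003  0.002 -0.002]
0.092 [0.6046 0.0675 0.092 ] [ 0.364  0.002  0.197 -0.003  0.002 -0.002]
0.11 [0.6046 0.0675 0.11  ] [ 0.468  0.001  0.137 -0.003  0.002 -0.002]
```

Emit:
{"api": "carry_out", "payload": {
  "steps": [
    [[0.05,0,0.07,0,0,0],[0.1,0,0.15,0,0,0],[0.16,0,0.22,0,0,0],[0.21,0,0.29,0,0,0],[0.25,0,0.265,0,0,0],[0.28,0,0.245,0,0,0],[0.3,0,0.235,0,0,0],[0.3,0,0.235,0,0,0]]
  ]
}}

```text
t: 9.7
eef_pos: [0.6041, 0.0669, 0.0819]
tool_rot: [2.694, -0.092, 1.553]
wrist_force: [0.1, 0.2, -0.5]
grip_width: 0.0007
grasp_force: 0.0
```

Emit:
{"api": "carry_out", "payload": {
  "steps": [
    [[0.02,0,-0.01,0,0,0],[0.04,0,-0.02,0,0,0],[0.06,0,-0.03,0,0,0],[0.08,0,-0.045,0,0,0],[0.1,0,-0.055,0,0,0],[0.12,0,-0.07,0,0,0],[0.14,0,-0.08,0,0,0],[0.17,0,-0.1,0,0,0],[0.2,0,-0.115,0,0,0],[0.23,0,-0.13,0,0,0]]
  ]
}}

```text
t: 10.95
eef_pos: [0.604, 0.0667, 0.1212]
tool_rot: [2.695, -0.092, 1.551]
wrist_force: [-5.4, 1.8, -5.0]
grip_width: 0.0004
grasp_force: 3.2
```

```bash
python3 - <<'E'
from plan import *
from rig import read_state
import cv2
s=read_state();q=s['qpos'];print(s['t'],s['eef_pos'],q.round(3),s['wrist_force'])
p,d=cams.grab_frame("side");np.savez("pics/s2.npz",p=p,d=d);cv2.imwrite("pics/s2.png",cv2.resize(p[60:260,50:330,::-1],None,fx=2.8,fy=2.8,interpolation=cv2.INTER_CUBIC))
E
```

```text
10.95 [0.60396754 0.06665689 0.12117734] [ 0.21   0.629  2.322  3.455  0.862 -1.635] [-5.43736074  1.78860771 -4.99302939]
```

View pics/s2.png

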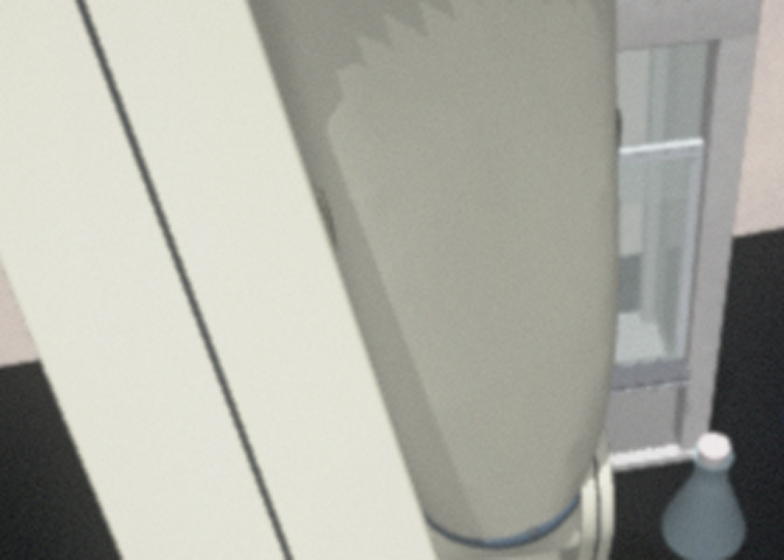

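```bash
python3 - <<'E'
from h import *
from rig import read_state
f=np.load("pics/side0.npz");g=f['p'].astype(int).sum(2)
print("tip nbhd");print(g[178:194,108:126])
O2=np.array([.6295,.066,0])
for u,v in((117.5,184),(118,184.2),(118.5,184.6)):
    o,d=ray("side",u,v);k=((O2-.022*EX-o)@EX)/(d@EX);t=o+k*d;print(u,v,t.round(4),((t-O2)@HY).round(4))
f=np.load("pics/s2.npz");C=cloud("side",f['d']);g=f['p'].astype(int).sum(2)
for u in(275,280,285,290):
    print(u,g[184:202,u].tolist());print([ (C[v,u][2].round(4),((C[v,u]-O2)@EX).round(3)) for v in range(185,200)])
E
```

```text
tip nbhd
[[611 605 607 615 607 606 603 596 555 473 430 475 539 588 622 625 571 538]
 [582 565 557 556 559 564 592 599 575 507 435 454 514 572 598 611 583 545]
 [474 434 414 403 383 428 523 567 576 535 463 438 493 561 593 623 602 553]
 [296 267 267 251 243 285 379 471 528 530 484 434 469 537 574 602 616 569]
 [206 194 217 203 216 212 240 303 379 448 459 433 449 507 564 596 630 599]
 [204 206 208 208 217 205 205 214 250 309 380 437 434 467 543 580 597 609]
 [211 212 217 219 213 205 205 194 219 268 380 456 435 450 520 571 589 596]
 [206 205 201 204 199 199 201 200 210 276 407 476 454 447 494 559 590 607]
 [198 202 185 194 200 196 202 189 217 298 434 505 483 429 468 544 586 600]
 [220 235 217 193 201 195 189 192 243 355 468 524 507 447 440 504 566 606]
 [283 340 282 228 199 201 209 239 341 452 524 541 519 470 439 470 536 597]
 [323 437 405 277 237 254 265 340 449 522 543 541 535 504 442 450 511 574]
 [277 426 493 417 372 394 417 451 521 545 553 549 543 524 463 430 482 561]
 [226 362 516 550 554 558 558 549 549 543 547 546 533 522 484 433 451 530]
 [190 283 440 564 604 602 599 582 551 544
[... 2402 characters left out ...]
, 474, 436, 409, 405, 403, 397, 408, 390, 379, 411, 451, 434, 433, 444, 437]
[(np.float64(0.1611), np.float64(-0.003)), (np.float64(0.1534), np.float64(0.0)), (np.float64(0.1523), np.float64(-0.002)), (np.float64(0.1496), np.float64(-0.004)), (np.float64(0.1492), np.float64(-0.007)), (np.float64(0.149), np.float64(-0.011)), (np.float64(0.1522), np.float64(-0.017)), (np.float64(0.1511), np.float64(-0.02)), (np.float64(0.1514), np.float64(-0.024)), (np.float64(0.1493), np.float64(-0.025)), (np.float64(0.1495), np.float64(-0.029)), (np.float64(0.1443), np.float64(-0.028)), (np.float64(0.1406), np.float64(-0.029)), (np.float64(0.858), np.float64(-0.657)), (np.float64(0.0158), np.float64(0.072))]
```

Pushing works: the nose is at 0.140 m with about 7 N on the finger. The pointer tip is at about 0.267 m. The arm hides the pointer in this side view; the right end of the lip is visible at (285,191). I'll continue up smoothly.

Emit:
{"api": "carry_out", "payload": {
  "steps": [
    [[0.017,0,-0.01,0,0,0],[0.046,0,-0.027,0,0,0],[0.081,0,-0.047,0,0,0],[0.115,0,-0.067,0,0,0],[0.15,0,-0.087,0,0,0],[0.185,0,-0.107,0,0,0],[0.219,0,-0.127,0,0,0],[0.254,0,-0.147,0,0,0],[0.289,0,-0.167,0,0,0],[0.323,0,-0.187,0,0,0],[0.346,0,-0.2,0,0,0],[0.358,0,-0.207,0,0,0]]
  ]
}}

```text
t: 12.5
eef_pos: [0.6041, 0.0666, 0.1834]
tool_rot: [2.695, -0.092, 1.552]
wrist_force: [-5.6, 2.2, -4.4]
grip_width: 0.0003
grasp_force: 3.3
```

```bash
python3 - <<'E'
from plan import *
from rig import read_state
s=read_state();print(s['t'],s['eef_pos'],s['qpos'].round(3),s['wrist_force'])
T=np.array([.6040,.0667,.2435]);print(go(T,Rl2(60)))
E
```

```text
12.5 [0.60413118 0.06657844 0.18341004] [ 0.209  0.451  2.324  3.515  0.696 -1.719] [-5.57089747  2.23736636 -4.38657611]
[ 0.346 -0.002 -0.202 -0.001  0.002 -0.003]
```

Emit:
{"api": "carry_out", "payload": {
  "steps": [
    [[0.017,0,-0.01,0,0,0],[0.046,0,-0.027,0,0,0],[0.081,0,-0.047,0,0,0],[0.115,0,-0.067,0,0,0],[0.15,0,-0.087,0,0,0],[0.185,0,-0.107,0,0,0],[0.219,0,-0.127,0,0,0],[0.254,0,-0.147,0,0,0],[0.289,0,-0.167,0,0,0],[0.323,0,-0.187,0,0,0],[0.346,0,-0.2,0,0,0],[0.346,0,-0.2,0,0,0]]
  ]
}}

```text
t: 14.0
eef_pos: [0.6043, 0.0664, 0.2438]
tool_rot: [2.694, -0.092, 1.554]
wrist_force: [-5.3, 1.9, -2.9]
grip_width: 0.0005
grasp_force: 2.5
```

```bash
python3 - <<'E'
from plan import *
from rig import read_state
s=read_state();print(s['t'],s['eef_pos'],s['qpos'].round(3),s['wrist_force'])
print(go([.6040,.0667,.225],Rl2(60)),go([.535,.0713,.225],Rl2(60)))
print(ik(np.array([.535,.0713,.225]),Rl2(60),s['qpos']))
p,d=cams.grab_frame("side");np.savez("pics/s3.npz",p=p,d=d);C=cloud("side",d);O2=np.array([.6295,.066,0])
for u in(280,287,292): print([(v,C[v,u][2].round(4),((C[v,u]-O2)@EX).round(3)) for v in range(145,170)])
E
```

```text
14.0 [0.60431673 0.06636392 0.24378045] [ 0.209  0.286  2.304  3.623  0.529 -1.851] [-5.33959028  1.90540377 -2.85612922]
[-0.109 -0.002  0.061 -0.001  0.001 -0.003] [-0.34  -0.002 -0.338 -0.001  0.001 -0.003]
(array([ 0.27886181,  0.27452202,  2.4432314 ,  3.64004636,  0.65834421,
       -1.7998235 ]), np.float64(5.923428414433829e-11))
[(145, np.float64(0.7053), np.float64(-0.476)), (146, np.float64(0.7033), np.float64(-0.474)), (147, np.float64(0.7023), np.float64(-0.474)), (148, np.float64(0.701), np.float64(-0.474)), (149, np.float64(0.6996), np.float64(-0.473)), (150, np.float64(0.6989), np.float64(-0.473)), (151, np.float64(0.6973), np.float64(-0.473)), (152, np.float64(0.6962), np.float64(-0.472)), (153, np.float64(0.6946), np.float64(-0.472)), (154, np.float64(0.6934), np.float64(-0.471)), (155, np.float64(0.6916), np.float64(-0.47)), (156, np.float64(0.6903), np.float64(-0.47)), (157, np.float64(0.6885), np.float64(-0.469)), (158, np.float64(0.6878), np.float64(-0.469)), (159, np.float64(0.6863), np.float64(-0.469)), (160, np.float64(0.6848), np.float64(-0.468)), (161, np.f
[... 2050 characters left out ...]
155, np.float64(0.686), np.float64(-0.466)), (156, np.float64(0.6842), np.float64(-0.465)), (157, np.float64(0.6829), np.float64(-0.465)), (158, np.float64(0.6819), np.float64(-0.465)), (159, np.float64(0.6798), np.float64(-0.463)), (160, np.float64(0.6777), np.float64(-0.462)), (161, np.float64(0.676), np.float64(-0.462)), (162, np.float64(0.6747), np.float64(-0.461)), (163, np.float64(0.6733), np.float64(-0.461)), (164, np.float64(0.6718), np.float64(-0.46)), (165, np.float64(0.6698), np.float64(-0.459)), (166, np.float64(0.6686), np.float64(-0.459)), (167, np.float64(0.6675), np.float64(-0.459)), (168, np.float64(0.6644), np.float64(-0.457)), (169, np.float64(0.6635), np.float64(-0.457))]
```

Emit:
{"api": "carry_out", "payload": {
  "steps": [
    [[-0.02,0,0.01,0,0,0],[-0.06,0,0.035,0,0,0],[-0.11,0,0.06,0,0,0],[-0.16,0,-0.03,0,0,0],[-0.22,0,-0.13,0,0,0],[-0.28,0,-0.24,0,0,0],[-0.34,0,-0.34,0,0,0],[-0.34,0,-0.34,0,0,0]]
  ]
}}

```text
t: 15.05
eef_pos: [0.5337, 0.0712, 0.2246]
tool_rot: [2.695, -0.091, 1.552]
wrist_force: [-0.6, -0.4, 1.6]
grip_width: 0.0007
grasp_force: 0.0
```

```bash
python3 - <<'E'
from plan import *
from rig import read_state
s=read_state();print(s['t'],s['eef_pos'],s['qpos'].round(3),s['wrist_force'])
c=cams.camera_params("wrist");H=np.array(c["hand_eye"]);Kw=np.array(c["camera_matrix"])
def proj(P,p,R):
    x=H[:3,:3].T@(R.T@(P-p)-H[:3,3]);th=np.arctan2(np.hypot(*x[:2]),x[2]);a=x[:2]/np.hypot(*x[:2])*th*297.3;return (a+[Kw[0,2],Kw[1,2]]).round(0)
P=np.array([.622,.2885,.267])
for yaw in(0,20,35):
  for p in([.535,.0713,.225],[.5,.05,.25],[.5,.0,.25]):
    R=Rt.from_euler('z',yaw,degrees=True).as_matrix()@Rl2(60);q,e=ik(np.array(p),R,s['qpos']);print(yaw,p,proj(P,np.array(p),R),q.round(2),round(e,3))
E
```

```text
15.05 [0.53368897 0.07122566 0.22456094] [ 0.278  0.276  2.445  3.635  0.659 -1.793] [-0.56112986 -0.37541144  1.59635378]
0 [0.535, 0.0713, 0.225] [  8. 132.] [ 0.28  0.27  2.44  3.64  0.66 -1.8 ] 0.0
0 [0.5, 0.05, 0.25] [ 21. 135.] [ 0.23  0.14  2.51  3.62  0.59 -1.82] 0.0
0 [0.5, 0.0, 0.25] [ -8. 140.] [ 0.03  0.13  2.52  3.29  0.56 -1.65] 0.0
20 [0.535, 0.0713, 0.225] [73. 88.] [-0.05  0.27  2.45  2.65  0.66 -1.35] 0.0
20 [0.5, 0.05, 0.25] [88. 92.] [-0.15  0.15  2.5   2.47  0.62 -1.22] 0.0
20 [0.5, 0.0, 0.25] [62. 91.] [-0.34  0.16  2.48  2.21  0.69 -1.11] 0.0
35 [0.535, 0.0713, 0.225] [125.  65.] [-0.25  0.3   2.38  2.05  0.77 -1.1 ] 0.0
35 [0.5, 0.05, 0.25] [141.  71.] [-0.36  0.2   2.42  1.88  0.79 -0.99] 0.0
35 [0.5, 0.0, 0.25] [119.  66.] [-0.51  0.22  2.39  1.72  0.87 -0.95] 0.0
```

Emit:
{"api": "carry_out", "payload": {
  "steps": [
    [[0,0,0,0.08,0,-0.045],[0,0,0,0.18,0,-0.105],[0,0,0,0.3,0,-0.17],[0,0,0,0.4,0,-0.23],[0,0,0,0.48,0,-0.275],[0,0,0,0.5,0,-0.29],[0,0,0,0.5,0,-0.29]]
  ]
}}

```text
t: 15.92
eef_pos: [0.5367, 0.0692, 0.2251]
tool_rot: [-2.422, -0.664, -1.4]
wrist_force: [0.1, -0.4, 0.8]
grip_width: 0.0006
grasp_force: 0.0
```

```bash
python3 - <<'E'
from plan import *
from rig import read_state
import cv2
s=read_state();print(s['t'],s['eef_pos'],s['qpos'].round(3),s['wrist_force'])
R=Rt.from_rotvec(s["tool_rot"]).as_matrix()
p,d=cams.grab_frame("wrist");np.savez("pics/w4.npz",p=p,d=d,pos=s["eef_pos"],R=R)
p2,d2=cams.grab_frame("side");np.savez("pics/s4.npz",p=p2,d=d2)
a=cv2.resize(p[20:180,60:260,::-1],None,fx=2.5,fy=2.5,interpolation=cv2.INTER_CUBIC);b=cv2.resize(p2[120:260,90:210,::-1],(300,350),interpolation=cv2.INTER_CUBIC)
c=np.zeros((400,800,3),np.uint8);c[:,:500]=a;c[:350,500:]=b;cv2.imwrite("pics/c4.png",c)
E
```

```text
15.925 [0.5366638  0.06920255 0.22512493] [-0.256  0.307  2.381  2.059  0.774 -1.106] [ 0.0778422 -0.3917328  0.7946998]
```

View pics/c4.png

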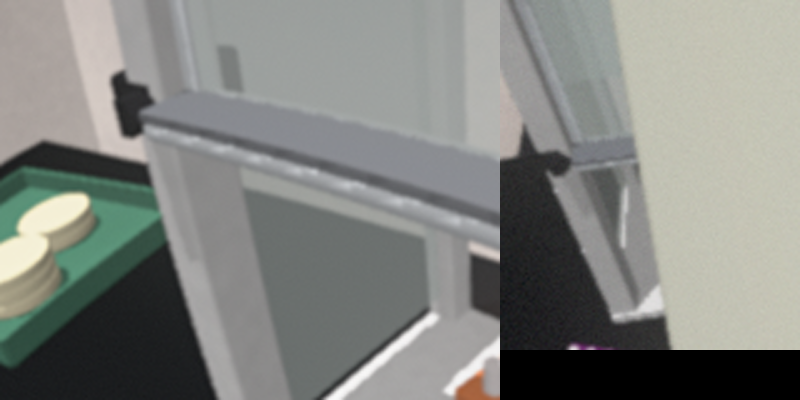

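The wrist crop (left) shows the lip's left end meeting the black pointer near crop (150,112). The side crop (right) shows the tip at about pixel (118,184), with the lip's end right beside it. I'll put numbers on both.

```bash
python3 - <<'E'
from h import *
import cv2
O2=np.array([.6295,.066,0]);f=np.load("pics/s4.npz");C=cloud("side",f['d'])
q=C[165:192,118:138].reshape(-1,3);xh=(q-O2)@EX;m=(xh>-.029)&(xh<-.006)&(abs(q[:,2]-.27)<.03)
print("cover top z",np.median(q[m,2]),q[m,2].std(),m.sum(),"nose",np.median(q[m,2])-.010)
f=np.load("pics/w4.npz");g=f['p']
def xz(u,v,xp):
    o,d=wray(f,u,v);k=((O2+xp*EX-o)@EX)/(d@EX);t=o+k*d;return t.round(4),((t-O2)@HY).round(4)
for u,v in((120.5,63.5),(121,64)): print("tip wrist",xz(u,v,-.022))
print("cover front top left",xz(60+143/2.5,20+117/2.5,-.031),"right along",xz(60+300/2.5,20+158/2.5,-.031))
a=cv2.resize(g[45:90,95:145,::-1],(400,360),interpolation=cv2.INTER_CUBIC);b=cv2.resize(np.load("pics/s4.npz")['p'][165:210,100:150,::-1],(400,360),interpolation=cv2.INTER_CUBIC)
cv2.imwrite("pics/c5.png",np.hstack([a,b]))
E
```

```text
cover top z 0.2726229799982881 0.007897931938625449 194 nose 0.2626229799982881
tip wrist (array([0.6221, 0.2881, 0.2705]), np.float64(0.2212))
tip wrist (array([0.622 , 0.2873, 0.27  ]), np.float64(0.2203))
cover front top left (array([0.6126, 0.281 , 0.2715]), np.float64(0.2134)) right along (array([0.6061, 0.1831, 0.2711]), np.float64(0.1153))
```

View pics/c5.png

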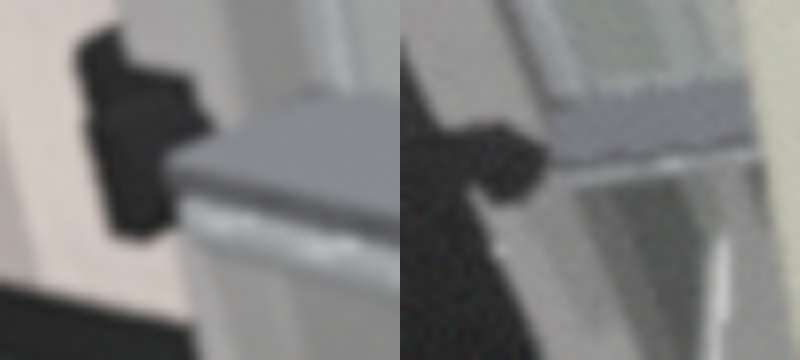

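The nose is about 4 mm low (0.2626 m against ~0.267 m). That's inside tolerance, but I'll do one small top-up push.

Emit:
{"api": "carry_out", "payload": {
  "steps": [
    [[0,0,0,-0.08,0,0.045],[0,0,0,-0.18,0,0.105],[0,0,0,-0.3,0,0.17],[0,0,0,-0.4,0,0.23],[0,0,0,-0.48,0,0.275],[0,0,0,-0.5,0,0.29],[0,0,0,-0.5,0,0.29]]
  ]
}}

```text
t: 16.9
eef_pos: [0.5344, 0.0734, 0.2244]
tool_rot: [2.697, -0.088, 1.553]
wrist_force: [0.5, -0.1, 0.7]
grip_width: 0.0004
grasp_force: 0.0
```

```bash
python3 - <<'E'
from plan import *
from rig import read_state
s=read_state();print(s['t'],s['eef_pos'],s['qpos'].round(3),s['wrist_force'])
print(go([.6042,.0666,.226],Rl2(60)),go([.6042,.0666,.236],Rl2(60)),go([.6042,.0666,.248],Rl2(60)))
E
```

```text
16.9 [0.53439983 0.07339102 0.22444675] [ 0.282  0.277  2.443  3.637  0.658 -1.793] [ 0.45352568 -0.14225028  0.71312166]
[ 0.244  0.016  0.399 -0.004  0.002 -0.002] [ 0.301  0.016  0.365 -0.004  0.002 -0.002] [ 0.37   0.015  0.325 -0.004  0.002 -0.002]
```

Emit:
{"api": "carry_out", "payload": {
  "steps": [
    [[0.06,0,0.1,0,0,0],[0.12,0.01,0.2,0,0,0],[0.18,0.01,0.3,0,0,0],[0.24,0.015,0.4,0,0,0],[0.27,0.015,0.38,0,0,0],[0.3,0.015,0.365,0,0,0],[0.32,0.015,0.355,0,0,0],[0.335,0.015,0.345,0,0,0],[0.35,0.015,0.335,0,0,0],[0.36,0.015,0.33,0,0,0],[0.37,0.015,0.325,0,0,0],[0.37,0.015,0.325,0,0,0]]
  ]
}}

```text
t: 18.4
eef_pos: [0.604, 0.0641, 0.2474]
tool_rot: [2.696, -0.091, 1.55]
wrist_force: [-5.6, 1.9, -4.4]
grip_width: 0.0005
grasp_force: 2.8
```

Emit:
{"api": "carry_out", "payload": {
  "steps": [
    [[-0.02,0,0.01,0,0,0],[-0.06,0,0.035,0,0,0],[-0.12,0,0.07,0,0,0],[-0.17,0,-0.03,0,0,0],[-0.23,0,-0.13,0,0,0],[-0.29,0,-0.24,0,0,0],[-0.35,0,-0.33,0,0,0],[-0.35,0,-0.33,0,0,0]]
  ]
}}

```text
t: 19.4
eef_pos: [0.5345, 0.0689, 0.2276]
tool_rot: [2.695, -0.091, 1.552]
wrist_force: [-0.2, 0.6, -0.5]
grip_width: 0.0006
grasp_force: 0.0
```

Emit:
{"api": "carry_out", "payload": {
  "steps": [
    [[0,0,0,0.08,0,-0.045],[0,0,0,0.18,0,-0.105],[0,0,0,0.3,0,-0.17],[0,0,0,0.4,0,-0.23],[0,0,0,0.48,0,-0.275],[0,0,0,0.5,0,-0.29],[0,0,0,0.5,0,-0.29],[0,0,0,0.5,0,-0.29]]
  ]
}}

```text
t: 20.4
eef_pos: [0.5362, 0.0685, 0.2278]
tool_rot: [-2.421, -0.663, -1.399]
wrist_force: [0.3, -0.3, 0.2]
grip_width: 0.0006
grasp_force: 0.0
```

```bash
python3 - <<'E'
from h import *
from rig import read_state
import cv2
O2=np.array([.6295,.066,0]);s=read_state();print(s['t'],s['eef_pos'],s['wrist_force'])
p,d=cams.grab_frame("side");q=cloud("side",d)[160:192,118:138].reshape(-1,3);xh=(q-O2)@EX;m=(xh>-.029)&(xh<-.006)&(abs(q[:,2]-.275)<.015)
print("nose",np.median(q[m,2])-.010)
R=Rt.from_rotvec(s["tool_rot"]).as_matrix();w,_=cams.grab_frame("wrist");np.savez("pics/w5.npz",p=w,pos=s["eef_pos"],R=R)
t,_=cams.grab_frame("top")
a=cv2.resize(w[45:90,95:145,::-1],(300,270),interpolation=cv2.INTER_CUBIC);b=cv2.resize(p[165:210,100:150,::-1],(300,270),interpolation=cv2.INTER_CUBIC)
c=np.zeros((600,800,3),np.uint8);c[:270,:300]=a;c[:270,300:600]=b;c[270:600,:440]=cv2.resize(t[:,:,::-1],(440,330));cv2.imwrite("pics/c6.png",c)
E
```

```text
20.4 [0.53624121 0.06848321 0.22782366] [ 0.30131013 -0.27241727  0.21053171]
nose 0.26638194681546623
```

View pics/c6.png

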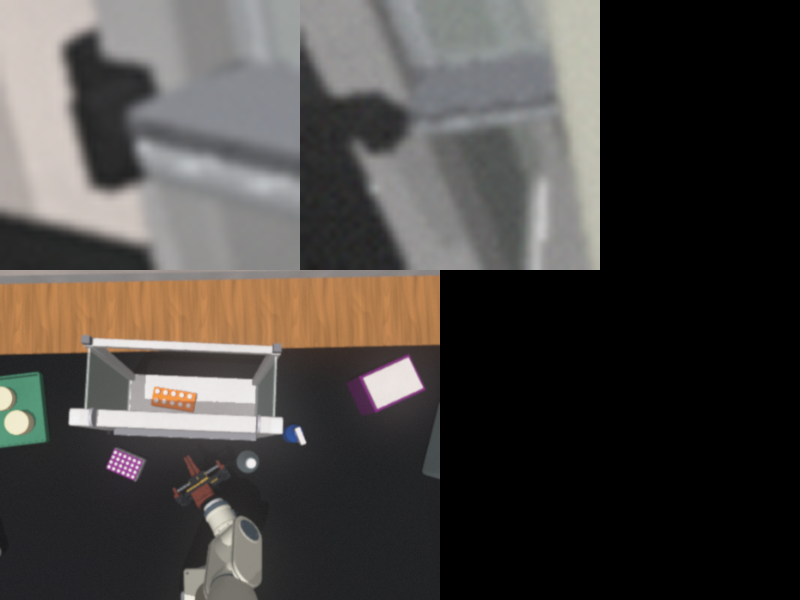

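The side crop shows the lip's front edge level with the pointer tip (nose about 0.266 m, tip about 0.267 m). The top view shows all four bystanders in place and the hand clear, so I'm handing in.

```bash
python3 -c "
from rig import order
print(order.close_job())"
```

```text
the job is handed in; nothing more can be done
None
```

The window was pushed up from beneath in two slow pushes and stands with its lip within about 1 mm of the pointer's height by my measurement; the hand is clear, the flask, tip box, spray bottle and tube rack look unmoved, and the job is handed in (no verdict was returned).

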